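# Screw the cap back on the shoe-cement tin

## Task

The shoe cement is drying out: take the red winged screw cap from the bench and close the blue cement tin with it. Set the cap square on the threaded neck, find the thread start by feel (pressed lightly and turned backward, anticlockwise from above, the cap rides up and then drops in), and screw it forward fully home so that it stays down against the sprung seal when you let go. Be gentle: do not force or cross-thread it, leave it straight, and do not disturb the other things on the bench.

Things in the scene. Friction and masses are not known exactly. Their poses are not given: they have to be found in the camera images.
- cap: Red plastic screw cap, loose on the bench, open side down; about 0.12 kg. Origin: centre of its underside (lower edge of the skirt), z up. Skirt 62 mm across, 26 mm high with its top plate; the inner ceiling is 22 mm above the origin. Fully screwed home its origin is 3 mm above the tin's shoulder.
- wing (a point): Middle of the bar-shaped wing on top of the cap, 39 mm above the cap's origin: 54 mm long along the cap's x, 16 mm thick along its y, from 26 to 52 mm above the cap's origin. Grip it across its thickness, fingertips not below 27 mm. Screwing takes under 0.15 N m until the cap is tight, then it rises stiffly past 0.2 N m: stop there.
- lugs (a point): On the cap's axis, 2.5 mm above its origin: height of the three lugs inside the skirt's lower edge, at 0, 120 and 240 degrees from the cap's x. Each is 16 degrees (6 mm) wide and about 4.5 mm high and reaches in to 21.6 mm from the axis.
- shoulder (a point): On the neck's axis at the top (shoulder) of the blue cement tin, 85 mm above the bench, z up. The tin, 104 mm across, is clamped on a 130 mm square plate, fixed to the bench, and does not turn. An aluminium neck 39 mm across with three brass thread ribs (25 mm radius, 1.5 mm side play to the cap) stands on it. The ribs' angle differs every time and is NOT given by any pose: feel or see it.
- rim (a point): Centre of the neck's bevelled top rim, 25 mm above the shoulder. A cap whose lugs stand on the ribs or stops has its origin 9.5 to 16.5 mm above the shoulder. Clockwise (from above) it then jams on the stops; anticlockwise it rides up the ribs, 7 mm in 84 degrees, until the lugs drop off the high ends into the gaps, after at most 120 degrees.
- rib_start (a point): On the axis, 12.5 mm above the shoulder: height of the underside of each rib's high end, the thread start. Each rib is 4 mm thick, spans 84 degrees and falls 7 mm clockwise (right-hand thread, clockwise closes). Dropped in a gap and pressed with 5 to 8 N the cap's origin is 8 mm or less above the shoulder; it must be below 7.5 mm to turn clockwise under the ribs.
- rib_end (a point): On the axis, 5.5 mm above the shoulder: height of the underside of each rib's low end, which finishes in an upright stop 14.5 mm high, 6 degrees wide. A 30 degree gap (14 degrees of play for a lug) follows before the next rib's high end; in it the stop blocks anticlockwise turning. From there the cap turns clockwise 50 to 80 degrees until tight on the rim.
- disc (a point): Centre of the top, at rest, of the black sprung seal disc in the neck's mouth (32 mm across), 33 mm above the shoulder. It resists the cap's ceiling with 2 N at first, 0.8 N more per mm, 8.5 N when the cap is home, so a cap not screwed under the ribs is pushed up again; the threads hold a screwed one.
- last_left: Green plastic shoe last, about 220 x 62 x 85 mm, loose bystander; origin under its middle.
- last_right: Green plastic shoe last, about 220 x 62 x 85 mm, loose bystander; origin under its middle.
- hammer: Hammer lying on the bench, bystander.
- glue_brush: Flat brush lying on the bench, low (about 20 mm), bystander; origin under its middle.
- primer: Primer bottle 60 mm across, 130 mm tall, standing, bystander; origin at its base.
- polish_tin: Yellow polish tin 84 mm across, 35 mm tall, bystander; origin at its base.
- tack_tray: Aluminium tray 100 x 140 x 30 mm, bystander; origin under its middle.
- tape_roll: Paper tape roll 80 mm across, 24 mm tall, bystander; origin at its base.

How it is judged:
On the way, in this order (a step that is already met when the one before it is completed fails the run):
1. the cap has been carried to the tin and stands over its mouth, level (horizontal distance between cap and shoulder below 0.004 m and z of cap in the frame of shoulder below 0.024 m and angle between cap's own z axis and vertical below 0.12 rad).
2. the cap has dropped past the thread starts, level (origin less than 8.5 mm above the shoulder) (horizontal distance between cap and shoulder below 0.004 m and z of cap in the frame of shoulder below 0.0085 m and angle between cap's own z axis and vertical below 0.12 rad).
At the end, for the whole second after the job is handed in: The cap is released and at rest, screwed under the thread ribs: its origin less than 4.5 mm above the shoulder (fully home is 3 mm), within 3 mm of the neck's axis, leaning less than 0.05 rad (horizontal distance between cap and shoulder below 0.003 m and z of cap in the frame of shoulder below 0.0045 m and angle between cap's own z axis and vertical below 0.05 rad and linear speed of cap below 0.01 m/s and angular speed of cap below 0.1 rad/s and contact force between cap and the fingers below 0.1 N); the robot touches nothing.
It fails at once if the cap is jammed or forced against the thread or tin with more than 50 N before it is home (z of cap in the frame of shoulder above 0.0045 m and contact force between cap and tin above 50 N).
It fails at once if the cap is overtightened or forced with more than 120 N in all its contacts with the tin (contact force between cap and tin above 120 N).
It fails at once if the cap is cross-threaded: on the neck leaning more than 0.2 rad (horizontal distance between cap and shoulder below 0.015 m and z of cap in the frame of shoulder below 0.022 m and angle between cap's own z axis and vertical above 0.2 rad).
It fails at once if another thing on the bench is moved more than 30 mm (distance of any of last_left, last_right, hammer, glue_brush, primer, polish_tin, tack_tray, tape_roll from where it was at the start of the episode above 0.03 m).
It fails at once if the hand or arm presses on the tin with more than 15 N (contact force between any of the arm, the fingers and tin above 15 N).
It also fails if it takes over 72 s, if anything falls off the work surface, if the arm or the gripper's body presses on something with over 40 N, if the wrist force passes 120 N, or if a joint passes its speed limit or range.

## Robot

A 6-joint arm with a two-finger parallel gripper is mounted at the origin on the work surface. World frame = base frame: x ahead of the robot, y to its left, z up, the work surface at z = 0. Lengths are in m, angles in rad, forces in N, time in s.
With the tool pointing down it reaches from about 0.375 to 0.9 m from the base axis. Payload 3.1 kg.
Tool frame: the origin (TCP) lies midway between the tips of the shut fingers; the grasp point (between the pads) lies 19 mm behind it; z points along the fingers, y is the line along which they close (so a half turn about z gives the same grasp; the last joint's range is limited). The gripper opens to 85 mm and grips with 20 to 120 N. Pads are 22 mm wide; open, the fingers measure 114 mm over their backs; the gripper's body (76 mm by 85 mm) begins 54 mm behind the grasp point. The pads swing forward as they close: fully open they stand 13 mm farther back than shut.
Start: joints at [-1.446, 0.527, 1.433, -0, 1.181, -0.178], TCP at [0.187, -0.596, 0.231] pointing down, gripper open.
Joint ranges: [-3.08, 3.08], [-0.75, 2.2], [0.22, 2.44], [-1.43, 4.57], [0, 2.65], [-2.85, 2.85]. Speed limits (rad/s): [2.79, 2.79, 3.14, 3.14, 3.14, 3.14].

## Interface

Orientations are given as a unit quaternion [x, y, z, w].
In Python, from station import manip gives the robot as it stands.
- The arm moves only by the tool step_arm, never from a script. Its argument "targets" is text: rows parted by semicolons, each of 4 numbers parted by spaces: the shift along the tool's x, y, z in mm, then the turn about the tool's z in degrees. A call has 1 to 12 rows; each row is the pose to reach, as a shift and turn from the pose commanded when the call began, along the tool's axes at that moment; what a row does not reach only later rows make up. A row lasts 1/10 s, in which the tool goes at most 50 mm and 8.59 degrees, less where a joint would pass 70% of its speed; a pose out of reach is approached as far as the arm can. A call with a gripper value outside its range is refused whole. "gripper" is the closure, from 0 (fully open) to 1 (shut), set as the call begins (left out, the last holds). The fingers move at their own pace and stop on an object; "squeeze" is the grip in N (left out, the last holds). Time passes only in rows, so rows that repeat a pose let the fingers close. It gives the time, the measured TCP pose, the force, the opening and the grip force at its end, in the units of the state.
- manip.sense(): the state, without advancing time (a new reading comes with each control period).
- manip.snapshot(name): name is "side" or "top"; returns the picture (420x560x3 uint8, red, green, blue); there is no depth.
- manip.get_calibration(name): a dict with "fov_y" (degrees; the focal length in pixels is half the picture's height over the tangent of half this angle, whatever the lens; pixels are square), "cx", "cy" (the principal point, pixels), "k1" (the pictures are not rectified: a ray, as slopes to the right and down, at radius r is drawn at 1 + k1 r^2 times it, then the intrinsics apply), "extrinsics" (4x4, takes a point from camera to world coordinates). Camera axes: x right, y down, z forward; pixel columns grow to the right and rows downward; lengths in m; the calibration is good to about 2 mm. A picture is of the moment at which its call begins. get_calibration takes no time and is no camera call.
- manip.sign_off(): hands the job in; it is judged then, once.
Trained networks look in the newest picture that a camera, given by its name, has taken for a name from the list of things; names that differ only in an ending like _2 or _b are one class to them, and where a whole thing is asked for, a point or a joint stands for the part that bears it (a point fixed in the world has none). Each returns a list of dicts, best first, with "p" (0 to 1); they miss things now and then, are a little off and sometimes report something else, mostly with a low value. They report only what shows in the picture. A call takes as long as a camera call.
- manip.recognise(camera, query): "position" ([column, row] in pixels, amid what is visible of it).
- manip.masks_of(camera, query): "pixels" (420x560 bool, what is visible of it) and "position" ([column, row] in pixels, amid what is visible of it).
- manip.mark_of(camera, query): "position" ([column, row] in pixels: a listed point, or the origin of a listed thing).
The state is a dict: "t": time; "q": joint angles; "qd": joint speeds; "tau": joint torques, N m; "tcp_pos": TCP position; "tool_rot": TCP orientation; "force": force on the tool from outside, world axes, zero at the start; "ft_torque": the same for the moment, N m; "finger_gap": opening from 0.0 (shut) to 1.0 (fully open); "gripper_force": force on a finger pad.
Only numpy, scipy, OpenCV 4.12 (cv2) and the standard library are available. Lean on these libraries where they do the work, as an engineer would, in place of code of your own. Each camera call takes 0.05 s, during which the arm holds its last target. There are 200 camera calls.

## Working session

There is one attempt and no reset: what is moved stays moved. The work goes in short steps, Python scripts to look and compute and a tool call to move; the robot and the scene stay as the last step left them, time stands still between calls to the robot, and variables do not carry over. Pictures are saved under pics/ and viewed, at most 10 in all, crops included, and the job is handed in when it is done.

Besides the shell and the picture viewer there is one more tool, called after "Emit:" as name(argument=value, ...), one argument or row to a line, values as JSON. step_arm: Moves the arm, as the interface text tells. Its arguments: {"type":"object","properties":{"targets":{"type":"string"},"gripper":{"type":"number"},"squeeze":{"type":"number"}},"required":["targets"]}

```bash
mkdir -p pics; cat > h.py <<'E'
import numpy as np, cv2
from station import manip
def ray(cam,px):
    c=manip.get_calibration(cam); f=210/np.tan(np.radians(c["fov_y"])/2)
    d=np.array([(px[0]-c["cx"])/f,(px[1]-c["cy"])/f]); u=d.copy()
    for _ in range(20): u=d/(1+c["k1"]*(u@u))
    E=np.array(c["extrinsics"]); return E[:3,3],E[:3,:3]@np.array([u[0],u[1],1])
def at_z(cam,px,z):
    o,d=ray(cam,px); return o+d*(z-o[2])/d[2]
def proj(cam,P):
    c=manip.get_calibration(cam); f=210/np.tan(np.radians(c["fov_y"])/2)
    E=np.array(c["extrinsics"]); p=E[:3,:3].T@(np.array(P)-E[:3,3]); u=p[:2]/p[2]
    u=u*(1+c["k1"]*(u@u)); return u*f+[c["cx"],c["cy"]]
def tri(a,b):
    (o1,d1),(o2,d2)=a,b
    s=np.linalg.lstsq(np.c_[d1,-d2],o2-o1,rcond=None)[0]
    p,q=o1+d1*s[0],o2+d2*s[1]; return (p+q)/2,np.linalg.norm(p-q)
E
cat > a.py <<'E'
from h import *
np.set_printoptions(precision=4,suppress=True)
for c in("top","side"):
    im=manip.snapshot(c); cv2.imwrite(f"pics/{c}0.png",im[:,:,::-1]); print(c,np.array(manip.get_calibration(c)["extrinsics"])[:3,3])
Z=dict(cap=0,wing=.039,shoulder=.085,rim=.11,disc=.118)
for n in Z:
    r={c:manip.mark_of(c,n) for c in("top","side")}
    for c in r:
        for d in r[c][:2]: print(n,c,np.round(d["position"],1),round(d["p"],2),at_z(c,d["position"],Z[n]))
    if r["top"] and r["side"]: print(" tri",*tri(*[ray(c,r[c][0]["position"]) for c in r]))
print(manip.sense())
E
python3 a.py
```

```text
top [ 0.4452 -0.0145  1.7067]
side [0.0377 0.8274 0.6917]
cap top [245.  198.7] 0.71 [0.5718 0.1112 0.    ]
cap side [248.  262.4] 0.93 [0.5694 0.1203 0.    ]
 tri [ 0.5735  0.1125 -0.0071] 0.0027744181492007514
wing top [244.6 197.2] 0.71 [0.5738 0.1098 0.039 ]
wing side [250.8 251.8] 0.68 [0.5596 0.1167 0.039 ]
 tri [0.571  0.1083 0.0296] 0.008289205861644172
shoulder top [318.9 196.8] 0.93 [ 0.5758 -0.1278  0.085 ]
shoulder side [285.6 200.3] 0.95 [ 0.5803 -0.1177  0.085 ]
shoulder side [248.5 263.7] 0.51 [0.5    0.2109 0.085 ]
 tri [ 0.58   -0.1259  0.0809] 0.008782401295542702
rim top [316.8 198.2] 0.92 [ 0.5693 -0.1196  0.11  ]
rim side [287.  194.1] 0.8 [ 0.5741 -0.1161  0.11  ]
 tri [ 0.5719 -0.1182  0.1095] 0.005868505031428902
disc top [316.  195.4] 0.93 [ 0.5773 -0.1164  0.118 ]
disc side [287.8 190.2] 0.81 [ 0.5774 -0.1273  0.118 ]
 tri [ 0.5746 -0.1173  0.1234] 0.004976906551677511
{'t': 0.6, 'q': array([-1.4455,  0.5274,  1.4327, -0.    ,  1.1814, -0.1785]), 'qd': array([-0.0013,  0.0002,  0.0008, -0.0002,  0.0003, -0.0015]), 'tau': array([ -0.0013, -44.2047, -17.8327,  -0.0002,   0.001 ,  -0.    ]), 'tcp_pos': array([ 0.187 , -0.5964,  0.2314]), 'tool_rot': array([ 0.9885,  0.1513, -0.    ,  0.    ]), 'force': array([-0.3174,  0.021 ,  0.1378]), 'ft_torque': array([-0.0578,  0.0206, -0.0382]), 'gripper_force': 0.0, 'finger_gap': 1.0001181196338578}
```

```bash
python3 - <<'E'
import cv2,numpy as np
t=cv2.imread("pics/top0.png");s=cv2.imread("pics/side0.png")
cv2.imwrite("pics/v1.png",cv2.resize(t,None,fx=1.4,fy=1.4,interpolation=cv2.INTER_CUBIC))
a=cv2.resize(t[150:250,205:365],(800,500),interpolation=cv2.INTER_CUBIC)
cv2.imwrite("pics/v2.png",a)
cv2.imwrite("pics/v3.png",cv2.resize(s[130:310,180:420],(800,600),interpolation=cv2.INTER_CUBIC))
E
```

```text
(no output)
```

View pics/v1.png

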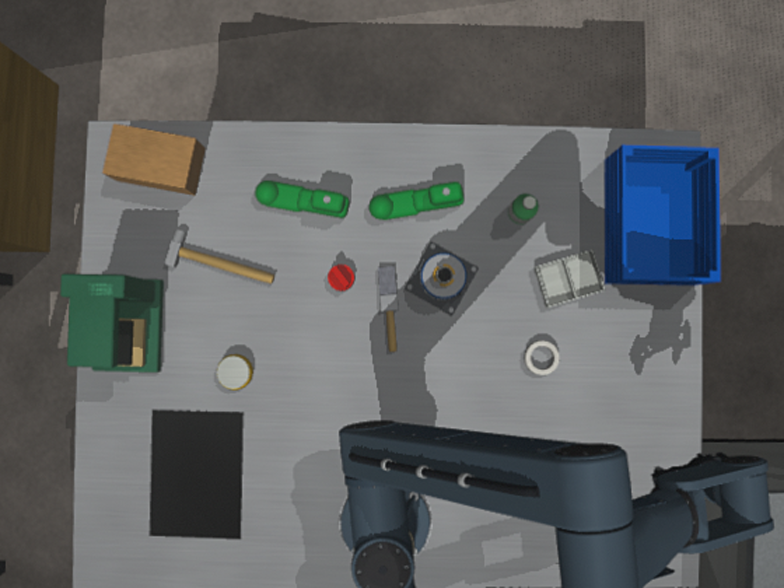

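View pics/v2.png

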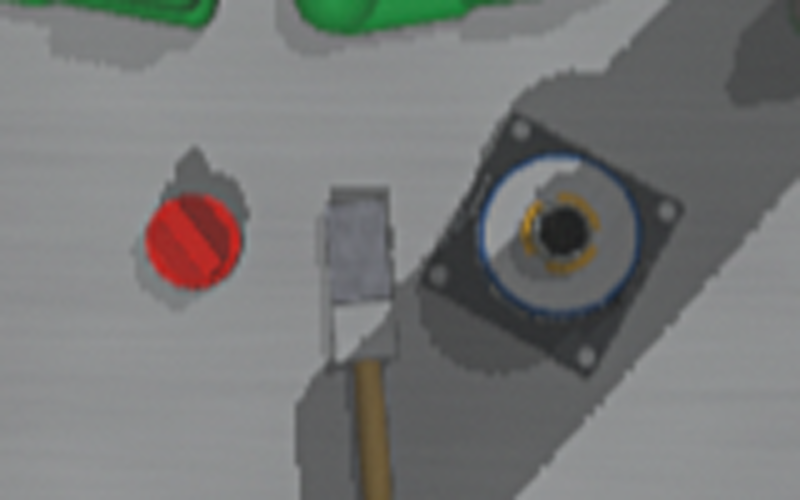

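View pics/v3.png

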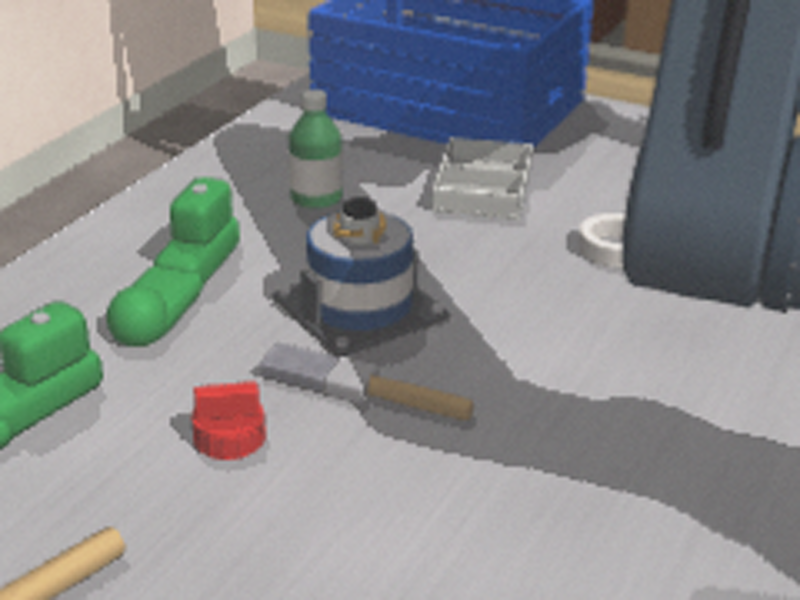

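```bash
cat > fit.py <<'E'
from h import *
from scipy.optimize import minimize, least_squares
np.set_printoptions(precision=4,suppress=True)
T=np.linspace(0,2*np.pi,60)
def cyl(r,z0,z1): return np.array([[r*np.cos(t),r*np.sin(t),z] for t in T for z in(z0,z1)])
WING=np.array([[a*.027,b*.008,z] for a in(1,-1) for b in(1,-1) for z in(.026,.052)])
S=4
def sil(cam,parts,x,y,z=0,yaw=0):
    m=np.zeros((420*S,560*S),np.uint8); c,s=np.cos(yaw),np.sin(yaw); R=np.array([[c,-s,0],[s,c,0],[0,0,1]])
    for p in parts:
        u=np.array([proj(cam,R@q+[x,y,z]) for q in p]); h=cv2.convexHull(np.float32((u+.5)*S-.5))
        cv2.fillPoly(m,[np.round(h*16).astype(np.int32)],1,shift=4)
    return cv2.resize(m.astype(np.float32),(560,420),interpolation=cv2.INTER_AREA)
def fit(cams,parts,p0,z=0,step=(.004,.004,.3)):
    cost=lambda p:sum(np.abs(sil(c,parts,p[0],p[1],z,p[2] if len(p)>2 else 0)-m).sum()/m.sum() for c,m in cams.items())
    n=len(p0);sx=np.array([p0]+[np.array(p0)+np.eye(n)[i]*step[i] for i in range(n)])
    return minimize(cost,p0,method="Nelder-Mead",options=dict(initial_simplex=sx,maxiter=120,xatol=1e-4,fatol=1e-4))
if __name__=="__main__":
    M={}
    for c in("top","side"):
        h=cv2.cvtColor(cv2.imread(f"pics/{c}0.png"),cv2.COLOR_BGR2HSV)
        m=((h[...,0]<8)|(h[...,0]>172))&(h[...,1]>150)
        n,l,st,_=cv2.connectedComponentsWithStats(m.astype(np.uint8)); k=1+st[1:,4].argmax(); M[c]=(l==k).astype(np.float32); print(c,st[k])
    cap=[cyl(.031,0,.026),WING]
    for cs in(["top"],["side"],["top","side"]):
        for yaw in(.6,):
            r=fit({c:M[c] for c in cs},cap,[.572,.113,yaw]); print("cap",cs,r.x,np.degrees(r.x[2]),r.fun)
    D={c:manip.masks_of(c,"shoulder") for c in M}; D2={c:manip.masks_of(c,"rim") for c in M}
    for c in M:
        print(c,[(d["pixels"].sum(),np.round(d["position"],1),d["p"]) for d in D[c]+D2[c]])
    # blue ring in top
    h=cv2.cvtColor(cv2.imread("pics/top0.png"),cv2.COLOR_BGR2HSV); 
    m=(h[...,0]>100)&(h[...,0]<125)&(h[...,1]>90); m[:,:290]=0;m[:,345:]=0;m[:165]=0;m[225:]=0
    P=np.array([at_z("top",(u,v),.085)[:2] for v,u in np.argwhere(m)])
    f=least_squares(lambda q:np.hypot(*(P-q[:2]).T)-q[2],[.576,-.124,.052],loss="soft_l1",f_scale=.002); print("ring",len(P),f.x,np.abs(f.fun).mean())
    for c in M:
        s=cv2.imread(f"pics/{c}0.png")
        hh=cv2.cvtColor(s,cv2.COLOR_BGR2HSV); v=(hh[...,2]<45).astype(np.uint8)
        n,l,st,ce=cv2.connectedComponentsWithStats(v); p=proj(c,[.575,-.12,.118])
        k=1+np.argmin(np.hypot(*(ce[1:]-p).T)); print("disc",c,ce[k],st[k],at_z(c,ce[k],.117))
E
python3 fit.py
```

```text
top [234 189  19  19 262]
side [238 245  21  23 359]Traceback (most recent call last):
  File "fit.py", line 27, in <module>
    r=fit({c:M[c] for c in cs},cap,[.572,.113,yaw]); print("cap",cs,r.x,np.degrees(r.x[2]),r.fun)
  File "fit.py", line 17, in fit
    return minimize(cost,p0,method="Nelder-Mead",options=dict(initial_simplex=sx,maxiter=120,xatol=1e-4,fatol=1e-4))
    res = _minimize_neldermead(fun, x0, args, callback, bounds=bounds,
                               **options)
    fxr = func(xr)
    fx = function(np.copy(x), *(wrapper_args + args))
  File "fit.py", line 15, in <lambda>
    cost=lambda p:sum(np.abs(sil(c,parts,p[0],p[1],z,p[2] if len(p)>2 else 0)-m).sum()/m.sum() for c,m in cams.items())
                  ~~~^^^^^^^^^^^^^^^^^^^^^^^^^^^^^^^^^^^^^^^^^^^^^^^^^^^^^^^^^^^^^^^^^^^^^^^^^^^^^^^^^^^^^^^^^^^^^^^^^^
  File "fit.py", line 15, in <genexpr>
    cost=lambda p:sum(np.abs(sil(c,parts,p[0],p[1],z,p[2] if len(p)>2 else 0)-m).sum()/m.sum() for c,m in cams.items())
                             ~~~^^^^^^^^^^^^^^^^^^^^^^^^^^^^^^^^^^^^^^^^^^^^^
  File "fit.py", line 11, in sil
    u=np.array([proj(cam,R@q+[x,y,z]) for q in p]); h=cv2.convexHull(np.float32((u+.5)*S-.5))
                ~~~~^^^^^^^^^^^^^^^^^
  File "h.py", line 11, in proj
    c=manip.get_calibration(cam); f=210/np.tan(np.radians(c["fov_y"])/2)
ValueError: time passes only in moves, steps and waits
```

```bash
sed -i 's/manip.get_calibration(cam)/_cal(cam)/; s/^from station import manip/from station import manip\nfrom functools import cache\n@cache\ndef _cal(c): return manip.get_calibration(c)/' h.py; python3 fit.py
```

```text
top [234 189  19  19 262]
side [238 245  21  23 359]
cap ['top'] [0.5739 0.1159 0.4163] 23.85334709589782 0.14169847965240479
cap ['side'] [0.5731 0.1122 0.6788] 38.89426901080912 0.2827298045158386
cap ['top', 'side'] [0.5729 0.1149 0.6647] 38.08423658832871 0.4318558871746063
top [(np.int64(1542), array([312.6, 196.5]), 0.73), (np.int64(1534), array([317.2, 201.3]), 0.9)]
side [(np.int64(1490), array([287.8, 212.1]), 0.76), (np.int64(475), array([251.7, 258.8]), 0.73), (np.int64(1471), array([288.3, 218.7]), 0.97)]
ring 85 [ 0.5768 -0.1203  0.0503] 0.0008818679052740318
disc top [317.2381 195.9683] [313 192   9   9  63] [ 0.5757 -0.1204  0.117 ]
disc side [392. 171.] [392 171   1   1   1] [ 0.3294 -0.434   0.117 ]
```

Emit:
step_arm(
  targets="40 -39 0 -2; 80 -78 0 -4; 115 -111 0 -6; 150 -145 0 -8; 185 -179 0 -10; 220 -213 0 -12; 255 -247 0 -14; 290 -281 0 -16; 325 -315 0 -18; 360 -349 0 -20; 395 -383 0 -21; 430 -417 0 -21.1",
  gripper=0.2,
  squeeze=30,
)

```text
t: 2.0
tcp_pos: [0.4734, -0.0679, 0.2317]
tool_rot: [0.944, 0.33, 0.0, 0.0]
force: [1.2, -1.2, -0.3]
finger_gap: 0.797
gripper_force: 0.0
```

Emit:
step_arm(
  targets="45 -19 0 0; 85 -36 10 0; 120 -51 30 0; 155 -65 60 0; 180 -76 95 0; 192 -81 125 0; 194 -81.5 145 0; 194 -81.5 156 0; 194 -81.5 156 0; 194 -81.5 156 0",
  gripper=0.4,
)

```text
t: 3.0
tcp_pos: [0.5741, 0.1144, 0.076]
tool_rot: [0.944, 0.329, 0.0, 0.0]
force: [0.9, -0.2, 0.4]
finger_gap: 0.599
gripper_force: 0.0
```

```bash
python3 - <<'E'
from h import *
t=manip.snapshot("top");s=manip.snapshot("side");print(manip.sense()["tcp_pos"],manip.sense()["force"],manip.sense()["finger_gap"])
a=cv2.resize(t[150:250,195:295],(390,390),interpolation=cv2.INTER_CUBIC);b=cv2.resize(s[200:300,200:300],(390,390),interpolation=cv2.INTER_CUBIC)
cv2.imwrite("pics/v4.png",np.hstack([a,b])[:,:,::-1])
E
```

```text
[0.57457042 0.11431928 0.07674582] [-0.5540305  0.0043115  0.5180982] 0.599261483649986
```

View pics/v4.png

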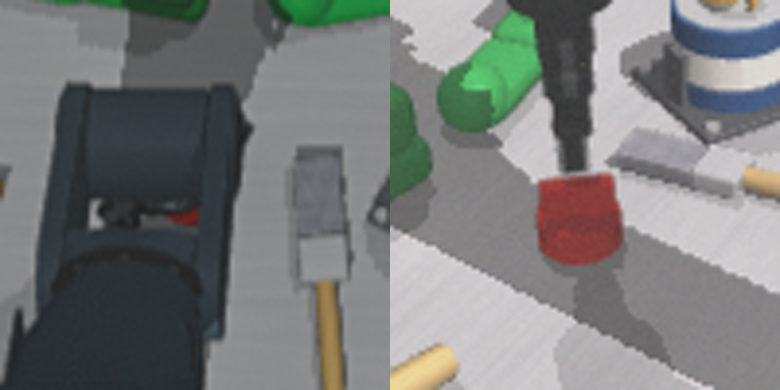

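```bash
python3 - <<'E'
from h import *
from fit import *
s=manip.snapshot("side");cv2.imwrite("pics/s1.png",s[:,:,::-1])
h=cv2.cvtColor(s,cv2.COLOR_RGB2HSV);m=(((h[...,0]<8)|(h[...,0]>172))&(h[...,1]>120)).astype(np.uint8)
n,l,st,ce=cv2.connectedComponentsWithStats(m);k=1+st[1:,4].argmax();print(st[k],ce[k])
M=(l==k).astype(np.float32)
for p0 in([.5735,.1145,.67],[.571,.112,.6]):
    r=fit({"side":M},[cyl(.031,0,.026),WING],p0);print(r.x,r.fun)
for v in range(218,252,2): 
    xs=np.flatnonzero(M[v]); g=s[v,225:270].astype(int); d=225+np.flatnonzero(g.max(1)<75); print(v,xs.min() if len(xs) else 0,xs.max() if len(xs) else 0,d.min() if len(d) else 0,d.max() if len(d) else 0)
print(proj("side",[.574,.1144,.078]),proj("side",[.574,.1144,.11]),proj("side",[.5735,.1145,.052]))
E
```

```text
[238 245  21  23 399] [247.8145 255.9624]
[0.573  0.1141 0.6809] 0.15382204949855804
[0.5726 0.1138 0.6432] 0.15460526943206787
218 0 0 239 250
220 0 0 240 250
222 0 0 240 251
224 0 0 240 250
226 0 0 242 249
228 0 0 242 250
230 0 0 242 250
232 0 0 242 250
234 0 0 243 249
236 0 0 244 248
238 0 0 245 248
240 0 0 245 248
242 0 0 245 249
244 0 0 0 0
246 241 256 0 0
248 239 256 0 0
250 239 256 0 0
[246.2545 238.5428] [245.5749 228.922 ] [246.9191 246.2133]
```

Emit:
step_arm(
  targets="-1 0 20 0; -1 0 36 0; -1 0 46 0; -1 0 46 0",
)

```text
t: 3.55
tcp_pos: [0.5723, 0.1139, 0.0288]
tool_rot: [0.944, 0.33, -0.001, -0.0]
force: [0.9, 0.7, 0.7]
finger_gap: 0.601
gripper_force: 0.0
```

Emit:
step_arm(
  targets="0 0 0 0; 0 0 0 0; 0 0 0 0; 0 0 0 0; 0 0 0 0; 0 0 0 0; 0 0 0 0; 0 0 0 0; 0 0 0 0; 0 0 0 0",
  gripper=1,
  squeeze=35,
)

```text
t: 4.55
tcp_pos: [0.5736, 0.1142, 0.0303]
tool_rot: [0.944, 0.33, 0.001, 0.0]
force: [0.1, -0.3, 6.7]
finger_gap: 0.179
gripper_force: 35.6
```

Emit:
step_arm(
  targets="0 0 -10 0; 0 0 -35 0; 0 0 -70 0; 0 0 -105 0; 0 0 -130 0; 0 0 -140 0; 0 0 -140 0; 0 0 -140 0; 0 0 -140 0",
)

```text
t: 5.45
tcp_pos: [0.5715, 0.1141, 0.1675]
tool_rot: [0.944, 0.33, -0.002, -0.001]
force: [0.1, -0.1, -2.4]
finger_gap: 0.179
gripper_force: 34.7
```

```bash
python3 - <<'E'
from h import *
from fit import *
s=manip.snapshot("side");cv2.imwrite("pics/s2.png",s[:,:,::-1]);q=manip.sense();print(q)
h=cv2.cvtColor(s,cv2.COLOR_RGB2HSV);m=(((h[...,0]<8)|(h[...,0]>172))&(h[...,1]>120)).astype(np.uint8)
n,l,st,ce=cv2.connectedComponentsWithStats(m);k=1+st[1:,4].argmax();print(st[k],ce[k])
u,v=st[k][:2]
cv2.imwrite("pics/v5.png",cv2.resize(s[v-35:v+45,u-30:u+50],(480,480),interpolation=cv2.INTER_CUBIC)[:,:,::-1])
p=q["tcp_pos"];print(proj("side",p-[0,0,.026]),proj("side",p-[0,0,.0]))
E
```

```text
{'t': 5.5, 'q': array([ 0.0054,  0.5527,  1.5995, -0.    ,  0.9932,  0.9042]), 'qd': array([ 0.0004, -0.0004, -0.0061,  0.0003,  0.0021, -0.0011]), 'tau': array([  0.0257, -43.4222, -15.2185,  -0.0003,   0.0115,   0.    ]), 'tcp_pos': array([0.5716, 0.1141, 0.1675]), 'tool_rot': array([ 0.9441,  0.3297, -0.0018, -0.0006]), 'force': array([-0.3503, -0.4271, -1.7215]), 'ft_torque': array([-0.0538,  0.0127,  0.0274]), 'gripper_force': 34.68033850193024, 'finger_gap': 0.18060240814727047}
[235 203  22  24 353] [245.6516 215.6629]
[245.6778 219.321 ] [245.105  211.0231]
```

View pics/v5.png

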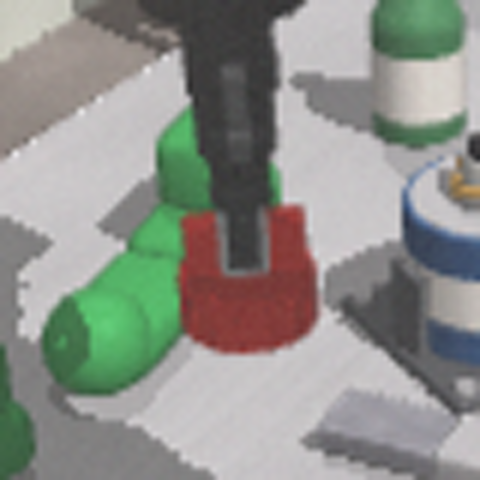

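Emit:
step_arm(
  targets="-20 26 0 0; -50 65 0 0; -80 104 0 0; -105 136 0 0; -125 162 0 0; -137 177.5 0 0; -143 185.5 0 0; -143 185.5 0 0; -143 185.5 0 0; -143 185.5 0 0; -143 185.5 0 0",
)

```text
t: 6.6
tcp_pos: [0.5763, -0.1187, 0.1693]
tool_rot: [0.944, 0.331, -0.0, -0.0]
force: [0.1, 0.8, -1.3]
finger_gap: 0.176
gripper_force: 34.7
```

```bash
python3 - <<'E'
from h import *
s=manip.snapshot("side");t=manip.snapshot("top");q=manip.sense();print(q["tcp_pos"],q["force"],q["ft_torque"])
p=proj("side",[.576,-.12,.12]).astype(int);u,v=p
a=cv2.resize(s[v-40:v+40,u-40:u+40],(600,600),interpolation=cv2.INTER_CUBIC)
cv2.imwrite("pics/v6.png",a[:,:,::-1]);cv2.imwrite("pics/s3.png",s[:,:,::-1]);print(u,v)
E
```

```text
[ 0.5764544  -0.11908228  0.16939314] [-0.25870011  0.48878019 -0.54913845] [-0.02696913  0.0155434   0.00731195]
287 190
```

View pics/v6.png

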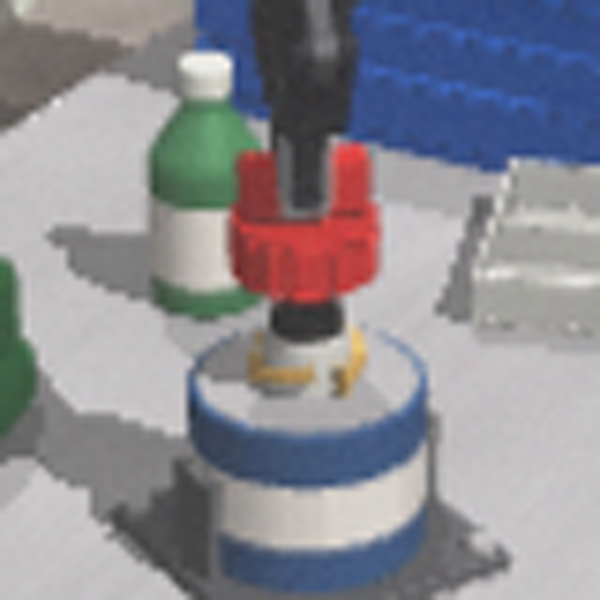

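Emit:
step_arm(
  targets="-1 0.5 4 0; -1 0.5 10 0; -1 0.5 16 0; -1 0.5 21 0; -1 0.5 25 0; -1 0.5 28 0; -1 0.5 30 0; -1 0.5 30 0",
)

```text
t: 7.5
tcp_pos: [0.5758, -0.1211, 0.139]
tool_rot: [0.944, 0.33, -0.0, -0.0]
force: [-0.3, 0.5, -1.4]
finger_gap: 0.181
gripper_force: 34.7
```

Emit:
step_arm(
  targets="0 0 1 0; 0 0 2 0; 0 0 3 0; 0 0 3 0",
)

```text
t: 7.9
tcp_pos: [0.5759, -0.121, 0.1363]
tool_rot: [0.944, 0.33, -0.0, -0.0]
force: [0.6, -0.1, -1.4]
finger_gap: 0.183
gripper_force: 34.7
```

Emit:
step_arm(
  targets="0 0 1 0; 0 0 2 0; 0 0 3 0; 0 0 4 0; 0 0 4.5 0; 0 0 4.5 0",
)

```text
t: 8.5
tcp_pos: [0.5759, -0.1211, 0.1317]
tool_rot: [0.944, 0.33, -0.0, -0.0]
force: [0.1, 0.2, -1.5]
finger_gap: 0.178
gripper_force: 34.7
```

Emit:
step_arm(
  targets="0 0 0.5 0; 0 0 1 0; 0 0 1.5 0; 0 0 2 0; 0 0 2 0",
)

```text
t: 9.0
tcp_pos: [0.5759, -0.1211, 0.1297]
tool_rot: [0.944, 0.33, -0.0, -0.0]
force: [0.0, 0.4, -1.8]
finger_gap: 0.182
gripper_force: 34.7
```

Emit:
step_arm(
  targets="0 0 0.5 0; 0 0 1 0; 0 0 1.5 0; 0 0 2 0; 0 0 2 0",
)

```text
t: 9.5
tcp_pos: [0.5761, -0.1211, 0.1288]
tool_rot: [0.944, 0.33, 0.0, 0.0]
force: [-1.3, -0.2, 4.8]
finger_gap: 0.176
gripper_force: 35.7
```

Emit:
step_arm(
  targets="0 0 0.5 0; 0 0 1 0; 0 0 1.5 0; 0 0 1.5 0",
)

```text
t: 9.9
tcp_pos: [0.5762, -0.1211, 0.1286]
tool_rot: [0.944, 0.33, 0.0, 0.0]
force: [-4.0, 0.7, 12.4]
finger_gap: 0.18
gripper_force: 36.7
```

Emit:
step_arm(
  targets="0 0 -1 0; 0 0 -1 -3; 0 0 -1.3 -6; 0 0 -1.5 -9; 0 0 -1.8 -12; 0 0 -2 -15; 0 0 -2 -15",
)

```text
t: 10.6
tcp_pos: [0.5761, -0.1211, 0.1283]
tool_rot: [0.893, 0.45, 0.0, 0.0]
force: [0.3, 0.3, -1.6]
finger_gap: 0.183
gripper_force: 34.7
```

Emit:
step_arm(
  targets="0 0 0.7 0; 0 0 1.4 0; 0 0 2 0; 0 0 2.6 0; 0 0 2.6 0",
)

```text
t: 11.1
tcp_pos: [0.5757, -0.121, 0.1257]
tool_rot: [0.893, 0.45, -0.0, -0.0]
force: [-1.2, 0.3, 1.3]
finger_gap: 0.181
gripper_force: 34.9
```

Emit:
step_arm(
  targets="0 0 0.5 0; 0 0 1 0; 0 0 1.5 0; 0 0 1.5 0",
)

```text
t: 11.5
tcp_pos: [0.5758, -0.121, 0.125]
tool_rot: [0.893, 0.45, -0.0, -0.0]
force: [-2.2, 0.8, 5.9]
finger_gap: 0.176
gripper_force: 35.7
```

Emit:
step_arm(
  targets="0 0 -0.3 -4; 0 0 -0.6 -8; 0 0 -1 -12; 0 0 -1.3 -16; 0 0 -1.6 -20; 0 0 -1.6 -20",
)

```text
t: 12.1
tcp_pos: [0.5762, -0.1209, 0.1266]
tool_rot: [0.801, 0.599, 0.0, 0.0]
force: [-1.3, 1.7, 4.7]
finger_gap: 0.181
gripper_force: 35.6
```

Riding up as predicted.

Emit:
step_arm(
  targets="0 0 -0.3 -4; 0 0 -0.6 -8; 0 0 -1 -12; 0 0 -1.3 -16; 0 0 -1.6 -20; 0 0 -2 -24; 0 0 -2 -24",
)

```text
t: 12.8
tcp_pos: [0.5759, -0.1209, 0.1286]
tool_rot: [0.659, 0.752, 0.0, 0.0]
force: [-2.1, 0.6, 5.1]
finger_gap: 0.179
gripper_force: 35.7
```

Emit:
step_arm(
  targets="0 0 -0.3 -4; 0 0 -0.6 -8; 0 0 -1 -12; 0 0 -1.3 -16; 0 0 -1.6 -20; 0 0 -2 -24; 0 0 -2 -24",
)

```text
t: 13.5
tcp_pos: [0.5758, -0.1211, 0.1306]
tool_rot: [0.488, 0.873, -0.0, 0.0]
force: [-1.3, 1.8, 5.6]
finger_gap: 0.179
gripper_force: 35.6
```

Emit:
step_arm(
  targets="0 0 -0.3 -4; 0 0 -0.5 -8; 0 0 -0.5 -8",
)

```text
t: 13.8
tcp_pos: [0.5764, -0.1211, 0.131]
tool_rot: [0.427, 0.904, 0.0, 0.001]
force: [-1.0, 0.8, 4.2]
finger_gap: 0.181
gripper_force: 35.5
```

Emit:
step_arm(
  targets="0 0 -0.1 -3; 0 0 -0.2 -5; 0 0 -0.2 -5",
)

```text
t: 14.1
tcp_pos: [0.5773, -0.1207, 0.131]
tool_rot: [0.388, 0.922, 0.001, 0.001]
force: [1.9, 2.9, 3.5]
finger_gap: 0.18
gripper_force: 35.3
```

Emit:
step_arm(
  targets="0 0 0 -3; 0 0 0 -5; 0 0 0 -5",
)

```text
t: 14.4
tcp_pos: [0.5756, -0.1213, 0.13]
tool_rot: [0.347, 0.938, -0.0, -0.0]
force: [-0.3, -0.6, -0.7]
finger_gap: 0.181
gripper_force: 34.7
```

Emit:
step_arm(
  targets="0 0 1 -2; 0 0 2 -3; 0 0 3 -3; 0 0 4 -3; 0 0 4 -3",
)

```text
t: 14.9
tcp_pos: [0.5758, -0.1211, 0.1264]
tool_rot: [0.322, 0.947, -0.0, -0.0]
force: [-0.3, 0.1, -2.0]
finger_gap: 0.177
gripper_force: 34.7
```

Emit:
step_arm(
  targets="0 0 0.7 0; 0 0 1.4 0; 0 0 2 0; 0 0 2 0",
)

```text
t: 15.3
tcp_pos: [0.5759, -0.1212, 0.1247]
tool_rot: [0.321, 0.947, -0.0, 0.0]
force: [-1.9, 0.6, 1.5]
finger_gap: 0.182
gripper_force: 35.0
```

Emit:
step_arm(
  targets="0 0 0.7 0; 0 0 1.4 0; 0 0 2 0; 0 0 2 0",
)

```text
t: 15.7
tcp_pos: [0.576, -0.1211, 0.1226]
tool_rot: [0.321, 0.947, -0.0, 0.0]
force: [-1.9, -0.4, 3.8]
finger_gap: 0.182
gripper_force: 35.2
```

Emit:
step_arm(
  targets="0 0 0.5 0; 0 0 1 0; 0 0 1.3 0; 0 0 1.3 0",
)

```text
t: 16.1
tcp_pos: [0.576, -0.1211, 0.1213]
tool_rot: [0.321, 0.947, -0.0, 0.0]
force: [-2.4, -0.6, 4.3]
finger_gap: 0.177
gripper_force: 35.4
```

Emit:
step_arm(
  targets="0 0 0 4; 0 0 0.1 8; 0 0 0.2 12; 0 0 0.3 16; 0 0 0.5 20; 0 0 0.5 20",
)

```text
t: 16.7
tcp_pos: [0.5763, -0.1212, 0.1209]
tool_rot: [0.481, 0.877, 0.0, 0.0]
force: [-2.1, -0.8, 4.5]
finger_gap: 0.177
gripper_force: 35.5
```

```bash
cat > s.py <<'E'
from station import manip
q=manip.sense();print(q["t"],q["tcp_pos"],q["force"],q["ft_torque"],q["q"][5],q["tau"][5])
E
python3 s.py
```

```text
16.7 [ 0.57631794 -0.12124442  0.12094791] [-2.09749363 -0.78660152  4.46730408] [-0.07325112  0.23472163 -0.04064998] -0.9642888038923807 0.19371753092855215
```

Emit:
step_arm(
  targets="0 0 0.4 4; 0 0 0.7 8; 0 0 1 12; 0 0 1.3 16; 0 0 1.6 20; 0 0 1.6 20",
)

```text
t: 17.3
tcp_pos: [0.5766, -0.1213, 0.1196]
tool_rot: [0.626, 0.78, 0.0, 0.001]
force: [-0.8, -0.2, 6.2]
finger_gap: 0.182
gripper_force: 35.7
```

```bash
python3 s.py
```

```text
17.3 [ 0.5766034  -0.12125668  0.11955044] [-0.84136775 -0.17163297  6.22742269] [-0.03247347  0.26829276 -0.03244387] -0.6156946568053252 0.146538270637393
```

Emit:
step_arm(
  targets="0 0 0.2 3; 0 0 0.5 6; 0 0 0.7 9; 0 0 0.9 12; 0 0 0.9 12",
)

```text
t: 17.8
tcp_pos: [0.5767, -0.1213, 0.1188]
tool_rot: [0.704, 0.71, 0.0, 0.001]
force: [-1.5, -1.1, 6.7]
finger_gap: 0.175
gripper_force: 35.7
```

```bash
python3 s.py
```

```text
17.8 [ 0.57670544 -0.12132112  0.11879739] [-1.52978495 -1.11192382  6.70963358] [-0.02818322  0.23444759 -0.10360714] -0.40656422829032557 0.09480630280449986
```

Emit:
step_arm(
  targets="0 0 0.2 3; 0 0 0.4 6; 0 0 0.4 6",
)

```text
t: 18.1
tcp_pos: [0.5768, -0.1213, 0.1185]
tool_rot: [0.74, 0.673, 0.001, 0.001]
force: [-1.9, -0.7, 7.1]
finger_gap: 0.177
gripper_force: 35.8
```

```bash
python3 s.py
```

```text
18.1 [ 0.576832   -0.1213475   0.11851595] [-1.88206393 -0.74917076  7.08019058] [-0.01944498  0.25471531 -0.04607812] -0.30185120239009533 0.09515453595668077
```

Emit:
step_arm(
  targets="0 0 0.2 3; 0 0 0.4 6; 0 0 0.4 6",
)

```text
t: 18.4
tcp_pos: [0.5769, -0.1214, 0.1183]
tool_rot: [0.774, 0.633, 0.001, 0.001]
force: [-1.3, -0.4, 6.9]
finger_gap: 0.177
gripper_force: 35.9
```

```bash
python3 s.py
```

```text
18.4 [ 0.57690941 -0.1213736   0.11830535] [-1.25724141 -0.43438575  6.85957285] [ 0.0455526   0.28766928 -0.05621765] -0.19711433162516864 0.08830147096887231
```

Emit:
step_arm(
  targets="0 0 0.1 3; 0 0 0.2 5; 0 0 0.2 5",
)

```text
t: 18.7
tcp_pos: [0.5769, -0.1215, 0.1183]
tool_rot: [0.801, 0.599, 0.001, 0.001]
force: [-1.4, -0.1, 8.8]
finger_gap: 0.181
gripper_force: 36.1
```

```bash
python3 s.py
```

```text
18.7 [ 0.5769355  -0.12151496  0.11830511] [-1.3748616  -0.09426416  8.83630604] [-0.09111502  0.34594669 -0.06190863] -0.11021905210638605 0.06901941960677505
```

Emit:
step_arm(
  targets="0 0 0 3; 0 0 0 5; 0 0 0 5",
)

```text
t: 19.0
tcp_pos: [0.577, -0.1216, 0.1183]
tool_rot: [0.826, 0.563, 0.001, 0.001]
force: [-1.7, -0.7, 7.8]
finger_gap: 0.178
gripper_force: 36.0
```

```bash
python3 s.py
```

```text
19.0 [ 0.57696515 -0.12155686  0.11829107] [-1.73223867 -0.69610324  7.7651605 ] [-0.1282249   0.30565174 -0.09897939] -0.02293761543185892 0.06099742138758302
```

Emit:
step_arm(
  targets="0 0 0 2; 0 0 0 4; 0 0 0 4",
)

```text
t: 19.3
tcp_pos: [0.577, -0.1216, 0.1183]
tool_rot: [0.845, 0.534, 0.001, 0.001]
force: [-1.6, -0.6, 7.7]
finger_gap: 0.179
gripper_force: 36.0
```

```bash
python3 s.py
```

```text
19.3 [ 0.57702648 -0.12158673  0.11829786] [-1.5861307  -0.59995848  7.69972503] [-0.09979218  0.26981777 -0.02660918] 0.046867120425474966 0.06667307345196605
```

Emit:
step_arm(
  targets="0 0 0 2; 0 0 0 4; 0 0 0 4",
)

```text
t: 19.6
tcp_pos: [0.5767, -0.1214, 0.1183]
tool_rot: [0.863, 0.504, 0.001, 0.001]
force: [-1.9, -0.7, 8.7]
finger_gap: 0.181
gripper_force: 36.1
```

```bash
python3 s.py
```

```text
19.6 [ 0.57666523 -0.12135881  0.11828816] [-1.86106824 -0.65329979  8.6588982 ] [-0.0146826   0.40857037  0.00981832] 0.11644002888930038 0.12073196936398745
```

Emit:
step_arm(
  targets="0 0 0 1; 0 0 0 2; 0 0 0 2",
)

```text
t: 19.9
tcp_pos: [0.5765, -0.1212, 0.1183]
tool_rot: [0.872, 0.49, 0.0, 0.001]
force: [-2.8, 0.1, 9.1]
finger_gap: 0.18
gripper_force: 36.2
```

```bash
python3 s.py
```

```text
19.9 [ 0.57646671 -0.12120387  0.11830177] [-2.77544878  0.07319735  9.14303942] [0.04284527 0.42423394 0.22182972] 0.15038488403436803 0.2934509888291359
```

Emit:
step_arm(
  targets="0 0 -1 0; 0 0 -1.8 0; 0 0 -1.8 0",
)

```text
t: 20.2
tcp_pos: [0.5764, -0.1212, 0.1183]
tool_rot: [0.872, 0.489, 0.0, 0.0]
force: [0.3, -1.2, -2.7]
finger_gap: 0.181
gripper_force: 34.6
```

Emit:
step_arm(
  targets="0 0 0 0; 0 0 0 0; 0 0 0 0; 0 0 0 0; 0 0 0 0; 0 0 0 0",
  gripper=0.4,
)

```text
t: 20.8
tcp_pos: [0.576, -0.121, 0.1191]
tool_rot: [0.872, 0.489, 0.0, -0.0]
force: [0.2, -0.1, -0.4]
finger_gap: 0.6
gripper_force: 0.0
```

Emit:
step_arm(
  targets="0 0 -5 0; 0 0 -15 0; 0 0 -30 0; 0 0 -60 0; 0 0 -95 0; 0 0 -120 0; -50 0 -120 0; -100 0 -120 0; -140 0 -120 0; -150 0 -120 0; -150 0 -120 0",
)

```text
t: 21.9
tcp_pos: [0.4971, -0.2504, 0.2398]
tool_rot: [0.873, 0.487, 0.0, 0.0]
force: [0.7, 0.7, -0.3]
finger_gap: 0.602
gripper_force: 0.0
```

```bash
python3 - <<'E'
from h import *
s=manip.snapshot("side");t=manip.snapshot("top");q=manip.sense();print(q["tcp_pos"],q["force"])
u,v=proj("side",[.576,-.12,.12]).astype(int)
a=cv2.resize(s[v-30:v+30,u-30:u+30],(400,400),interpolation=cv2.INTER_CUBIC)
u,v=proj("top",[.576,-.12,.12]).astype(int)
b=cv2.resize(t[v-30:v+30,u-30:u+30],(400,400),interpolation=cv2.INTER_CUBIC)
cv2.imwrite("pics/v7.png",np.hstack([a,b])[:,:,::-1])
for c in("side","top"):
  d=manip.mark_of(c,"cap")[:1]; print(c,d,proj(c,[.576,-.1205,.088]))
E
```

```text
[ 0.49800766 -0.24837339  0.23944438] [-0.41156617  0.43346248 -0.49059965]
side [{'position': [286.5, 202.7], 'p': 0.74}] [287.18154244 199.42619838]
top [{'position': [318.7, 194.6], 'p': 0.84}] [316.66239164 196.60752564]
```

View pics/v7.png

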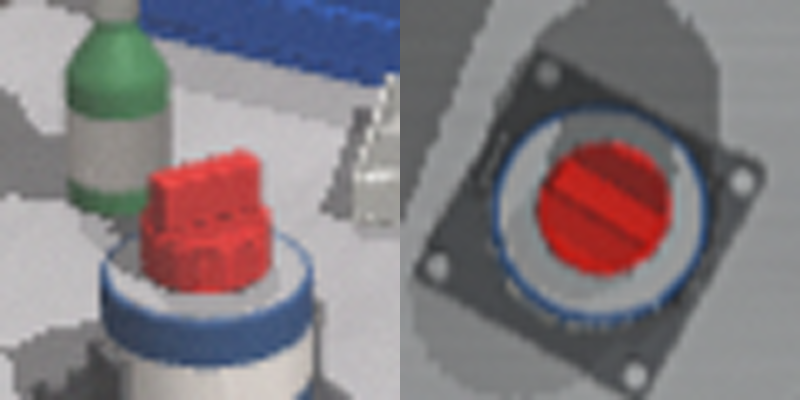

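The picture shows the cap (top crop about 604,208) level and low on the tin's shoulder (about 600,213), with the arm clear.

```bash
python3 -c "
from station import manip
print(manip.sign_off())"
```

```text
the job is handed in; nothing more can be done
None
```

I screwed the red cap fully home on the cement tin, stopping at about 0.22 N m. It held down under a slight upward pull before I released it and looked level in the last pictures. I handed the job in at about 22 s; no verdict came back.

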